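Pull the dust filter of the shoe finisher

ROBOT

A 7-joint arm with a two-finger parallel gripper is mounted at the origin on the work surface. World frame = base frame: x ahead of the robot, y to its left, z up, the work surface at z = 0. Lengths are in m, angles in rad, forces in N, time in s.
With the tool pointing down it reaches from about 0.425 to 0.925 m from the base axis. Payload 6.8 kg.
Tool frame: the origin (TCP) lies midway between the tips of the shut fingers; the grasp point (between the pads) lies 19 mm behind it; x points along the fingers, z is the direction in which the jaws open and shut, and the axes are right-handed (so a half turn about x gives the same grasp; the last joint's range is limited). The gripper opens to 85 mm and grips with 20 to 120 N. Pads are 22 mm wide; open, the fingers measure 114 mm over their backs; the gripper's body (76 mm by 85 mm) begins 54 mm behind the grasp point. The pads swing forward as they close: fully open they stand 13 mm farther back than shut.
Start: joints at [1.045, 0.477, 0.022, 1.555, -0.011, 1.109, -0.083], TCP at [0.274, -0.617, 0.231] pointing down, gripper open.
Joint ranges: [-2.96, 2.96], [-0.34, 2.1], [-1.41, 1.46], [0.24, 2.44], [-1.37, 4.51], [0.17, 1.92], [-2.96, 2.96]. Speed limits (rad/s): [2.39, 2.39, 3.14, 3.14, 3.14, 3.14, 3.14].

INTERFACE

Orientations are given as a unit quaternion [w, x, y, z].
In Python, from station import bot gives the robot as it stands. The module is installed in compiled form; this text tells all that it offers.
- The arm moves only by the shell command python3 -m jog 'ROWS' [FORCE]. ROWS is text: rows parted by semicolons, each of 7 numbers parted by spaces: the shift along the tool's x, y, z in mm, then the turn, a rotation vector about the tool's x, y, z in units of 6 degrees (1.0 is 6 degrees), then the finger opening in mm, from 0 to 85.4. A call has 1 to 5 rows; each row shifts and turns the commanded pose from where the row before left it, along the tool's axes as they then stand; what a row does not reach is not made up. A row lasts 1/10 s, in which the tool goes at most 50 mm and 8.59 degrees, less where a joint would pass 70% of its speed; a pose out of reach is approached as far as the arm can. A call with a gripper value outside its range is refused whole. The fingers move at their own pace and stop on an object; FORCE is the grip in N (left out, the last holds). Time passes only in rows, so rows that do not move let the fingers close. It gives the time, the measured TCP pose, the force and the opening at its end, in the units of the state.
- bot.get_obs(): the state, without advancing time (a new reading comes with each control period).
- bot.read_camera(name): name is "side" or "top"; returns (picture, depth): 384x512x3 uint8, red, green, blue; 384x512 float32, m along the optical axis (not along the pixel's ray), 0 where there is no reading.
- bot.calibration(name): a dict with "fx", "fy", "cx", "cy" (pixels), "T" (4x4, takes a point from camera to world coordinates). Camera axes: x right, y up, looking along -z (the intrinsics and any distortion apply to the point x, -y, -z); pixel columns grow to the right and rows downward; lengths in m; the calibration is good to about 2 mm. A picture is of the moment at which its call begins. calibration takes no time and is no camera call.
- bot.hand_in(): hands the job in, once; it reports no verdict.
The state is a dict: "t": time; "q": joint angles; "joint_vel": joint speeds; "joint_torque": joint torques, N m; "eef_pos": TCP position; "tool_rot": TCP orientation; "contact_force": force on the tool from outside, world axes, zero at the start; "torque": the same for the moment, N m; "gripper_width": opening from 0.0 (shut) to 1.0 (fully open).
Only numpy, scipy, OpenCV 4.12 (cv2) and the standard library are available. Lean on these libraries where they do the work, as an engineer would, in place of code of your own. Each camera call takes 0.05 s, during which the arm holds its last target.

TASK

The dust filter of the shoe finishing machine needs inspecting, but a bottle of dressing stands on the flap of its filter box. First set the bottle upright on the middle of the round wooden stand and let go of it, then swing the flap with the tab up until it stands upright and leave it open. Draw the filter plate up out of the box and finish while holding it in the gripper, still and upright, above the middle of the metal pan, about a hand's width clear of it; do not tip or drop the bottle or drop the plate, and leave the jar, the tin and the hammer alone.

Things in the scene. Friction and masses are not known exactly. Their poses are not given: they have to be found in the camera images.
- housing: Grey sheet-metal filter box, fixed, under a flap: 170 long (its x), 190 wide (y), 110 mm high, walls 6 mm. Origin: centre of underside; x points from the front (slits, flap tab) to the hinge side, z up. A hose stub sticks out 35 mm behind. The plate's guide runs across it 15 mm in front of the middle: channels 64 mm high on the side walls, 2 mm play at each face, 3 mm at each end.
- flap (a joint): Angle of the grey flap (170 x 190 x 6 mm, 250 g) covering the box: 0 shut (level), grows as its front edge swings up and back, 1.57 upright, 1.75 its stop. The hinge runs along the box's y at the top of the back wall. Stiff friction hinge: the flap stays where it is left; 2 to 4 N at the tab swing it.
- flap_hinge (a point): Point on the hinge axis of the flap, midway along it (85 mm behind the box's middle, 110 mm above the table).
- flap_tab (a point): Centre of the grip part of the black tab in the middle of the flap's front edge: a straight bar 14 mm wide (along the hinge axis), 14 mm high, reaching 50 mm beyond the edge. This point is 30 mm beyond the edge, 200 mm from the hinge, 117 mm above the table when shut, and moves with the flap. Pinched across its width, the tab can turn between the fingers as the flap swings.
- bottle_mid (a point): White bottle, black cap, paper label, standing on the flap at the start: 52 mm diameter, 90 mm high, about 150 g. This point: on its axis, 45 mm above its foot; z up along the bottle. The straight body reaches 10 mm above this point, then narrows to the neck.
- stand_top (a point): Centre of the top face of the round wooden stand, a fixed disc of 160 mm diameter, top 35 mm above the table. It stands left or right of the box.
- pan_mid (a point): Centre of the floor of the shallow rectangular steel pan (200 x 150 x 22 mm, fixed), 3 mm above the table. It lies on the other side of the box from the stand.
- plate_mid (a point): Filter plate, loose: aluminium frame with paper pleats, 12 mm thick (its x), 120 wide (y), 76 high, with a black grip block on the middle of its upper edge; 98 mm high in all, about 180 g. Hidden under the flap at first, upright on the box's 6 mm floor, its thickness along the box's x. This point: its centre, 49 mm above its lower edge.
- plate_grip (a point): Centre of the plate's grip block (14 mm thick along x, 44 wide along y, 22 high), 87 mm above the plate's lower edge; in the box 93 mm above the table, 17 mm below the rim. Same axes as the plate.
- cream_jar: Bystander: small glass jar with a steel cap, 64 mm diameter, 50 mm high, beyond the box; origin at its underside.
- tack_tin: Bystander: steel tin, 72 mm diameter, 60 mm high, beyond the box; origin at its underside.
- hammer: Bystander: hammer lying on the bench beyond the box.
Mind the look-alikes: they are no part of the job. Leave any green, red or yellow look-alike of the part that bears bottle_mid alone.

How it is judged:
On the way, in this order (a step that is already met when the one before it is completed fails the run):
1. the bottle stands upright on the round stand, let go (horizontal distance between bottle_mid and stand_top below 0.06 m and height (world z) of bottle_mid below 0.086 m and angle between bottle_mid's own z axis and vertical below 0.1 rad and contact force between bottle and the fingers below 0.1 N and linear speed of bottle below 0.03 m/s), for 0.2 s.
2. the flap stands open (value of joint flap above 1.3 rad), for 0.2 s.
3. the filter plate is out of the box, held by the fingers (height (world z) of plate_mid above 0.15 m and contact force between plate and the fingers above 1 N), for 0.1 s.
At the end, for the whole second after the job is handed in: Bottle still, upright (0.1 rad), within 60 mm of the stand's centre, let go; flap open past 1.25 rad; plate held still by the fingers alone, upright (0.2 rad), its centre within 50 mm horizontally of the pan's centre and 90 to 250 mm above the table (lower edge about 40 to 200 mm) (all of step 1 and height (world z) of bottle_mid above 0.074 m and value of joint flap above 1.25 rad and horizontal distance between plate_mid and pan_mid below 0.05 m and height (world z) of plate_mid between 0.09 and 0.25 m and angle between plate_mid's own z axis and vertical below 0.2 rad and linear speed of plate below 0.03 m/s and contact force between plate and the fingers above 1 N and contact force between plate and housing below 0.1 N and contact force between plate and pan below 0.1 N); the arm keeps its last pose, push and grip.
It fails at once if the bottle is tipped (angle between bottle_mid's own z axis and vertical above 0.5 rad).
It fails at once if the bottle is dropped (falls free) (contact force between bottle and anything else below 0.01 N and linear speed of bottle above 0.45 m/s).
It fails at once if the filter plate is dropped (falls free) (contact force between plate and anything else below 0.01 N and linear speed of plate above 0.45 m/s).
It fails at once if the jar, the tin or the hammer is disturbed (distance of any of cream_jar, tack_tin, hammer from where it was at the start of the episode above 0.03 m).
It also fails if it takes over 72 s, if anything falls off the work surface, if the arm or the gripper's body presses on something with over 40 N, if the wrist force passes 120 N, or if a joint passes its speed limit or range.

## Working session

There is one attempt and no reset: what is moved stays moved. The work goes in short steps, Python scripts to look and compute and a shell command to move; the robot and the scene stay as the last step left them, time stands still between calls to the robot, and variables do not carry over. Pictures are saved under pics/ and viewed, and the job is handed in when it is done.

```bash
mkdir -p pics; ls; python3 - <<'E'
from station import bot
import cv2,numpy as np
o=bot.get_obs();print(o)
for n in("side","top"):
    p,d=bot.read_camera(n);cv2.imwrite(f"pics/{n}0.png",p[:,:,::-1]);np.savez(f"pics/{n}0.npz",p=p,d=d)
    print(n,bot.calibration(n))
E
```

```text
pics
{'t': 0.0, 'q': array([ 1.04492078,  0.47781067,  0.02237884,  1.55645356, -0.01151473,
        1.10931401, -0.08311958]), 'joint_vel': array([ 0.00207465, -0.00141138,  0.00030837,  0.00151086,  0.0014331 ,
        0.00024097,  0.00015443]), 'joint_torque': array([ 5.25352916e-04, -5.96457803e+01,  1.60801381e+00, -2.81189185e+01,
        1.22925412e-02,  9.53998620e-03, -3.41737825e-05]), 'eef_pos': array([ 0.27359129, -0.61641324,  0.2303185 ]), 'tool_rot': array([ 0.59223283,  0.38577086,  0.59338565, -0.3851423 ]), 'contact_force': array([ 0.06591198, -0.3740984 ,  0.36382676]), 'torque': array([-0.03386867,  0.0278149 ,  0.06964824]), 'gripper_width': 0.997588120632084}
side {'fx': 401.86239969114234, 'fy': 401.86239969114234, 'cx': 251.33474887745498, 'cy': 196.95040166574242, 'T': array([[ 9.17646534e-01,  2.69405954e-01, -2.92139129e-01,
         3.30747703e-01],
       [-3.97396445e-01,  6.23852981e-01, -6.72966212e-01,
        -6.43067351e-01],
       [ 9.50762188e-04,  7.33640164e-01,  6.79537494e-01,
         7.48245193e-01],
       [ 0.00000000e+00,  0.00000000e+00,  0.00000000e+00,
         1.00000000e+00]])}
top {'fx': 389.91052274031523, 'fy': 389.91052274031523, 'cx': 251.0913082626945, 'cy': 191.94379270330006, 'T': array([[ 0.02368823,  0.99710571, -0.07224318,  0.49764398],
       [-0.99932923,  0.02563579,  0.02615127,  0.00745561],
       [ 0.02792759,  0.07157525,  0.99704415,  1.17603326],
       [ 0.        ,  0.        ,  0.        ,  1.        ]])}
```

View pics/side0.png

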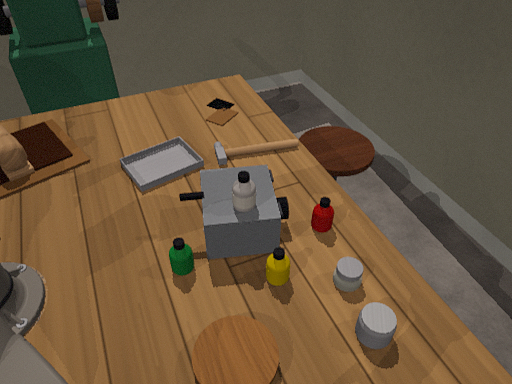

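View pics/top0.png

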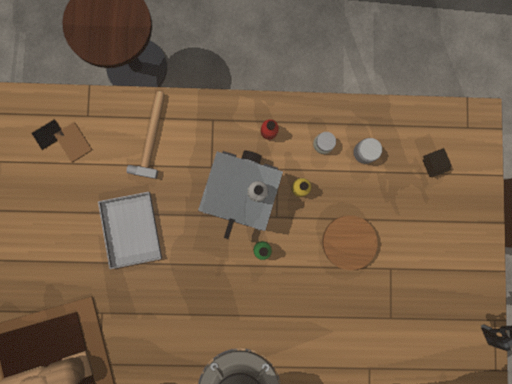

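Side: bottle cap at (244,177), tab (192,196), pan centre (163,163), stand (237,355). Top: bottle (257,190), tab (230,228), stand (350,243), pan (131,230); green bottle at (262,250) is close to the tab and the yellow one at (303,187) close to the box.

```bash
cat > h.py <<'E'
import numpy as np,cv2
from scipy.spatial.transform import Rotation as R
from station import bot
def cloud(n,d):
    c=bot.calibration(n);v,u=np.mgrid[:d.shape[0],:d.shape[1]]
    P=np.stack([(u-c['cx'])/c['fx']*d,-(v-c['cy'])/c['fy']*d,-d],-1)
    W=P@c['T'][:3,:3].T+c['T'][:3,3]; W[d<=0]=np.nan; return W
def load(n,k):
    z=np.load(f"pics/{n}{k}.npz");return z['p'],z['d'],cloud(n,z['d'])
def shot(n,k):
    p,d=bot.read_camera(n);cv2.imwrite(f"pics/{n}{k}.png",p[:,:,::-1]);np.savez(f"pics/{n}{k}.npz",p=p,d=d);return p,d,cloud(n,d)
def tool():
    o=bot.get_obs();q=o['tool_rot'];return o['eef_pos'],R.from_quat([q[1],q[2],q[3],q[0]]),o
def delta(pos,Rt):
    """shift in tool axes (mm), rotvec in 6deg units"""
    p,r,o=tool();return (r.inv().apply(np.array(pos)-p)*1000).round(1),((r.inv()*Rt).as_rotvec(degrees=True)/6).round(2)
E
python3 - <<'E'
from h import *
pts={'top':{'cap':(257,190),'tab':(230,228),'stand':(350,243),'pan':(131,230),'green':(262,250),'yellow':(303,187),'red':(270,129),'flap':(230,190)},
'side':{'cap':(244,177),'tab':(192,196),'stand':(237,355),'pan':(163,163),'green':(179,243),'yellow':(279,253),'flap':(225,200)}}
for n in pts:
    p,d,W=load(n,0)
    for k,(u,v) in pts[n].items(): print(n,k,W[v,u].round(3))
    x,y,z=W[...,0],W[...,1],W[...,2]
    s=(abs(z-.035)<.006)&(np.hypot(x-.41,y+.25)<.3)
    # stand by brownish height
    lab=cv2.connectedComponents(s.astype('uint8'))[1]
    for l in range(1,lab.max()+1):
        m=lab==l
        if m.sum()>400:
            (cx,cy),rr=cv2.minEnclosingCircle(np.c_[x[m],y[m]].astype('float32')); print(n,'z35',m.sum(),cx,cy,rr,np.nanmean(z[m]))
    f=(abs(z-.113)<.008)
    lab=cv2.connectedComponents(f.astype('uint8'))[1]
    for l in range(1,lab.max()+1):
        m=lab==l
        if m.sum()>300:
            P=np.c_[x[m],y[m]].astype('float32');print(n,'flap',m.sum(),cv2.minAreaRect(P),np.nanmedian(z[m]),cv2.boxPoints(cv2.minAreaRect(P)).round(3).tolist())
    f=(abs(z-.018)<.009)
    lab=cv2.connectedComponents(cv2.morphologyEx(f.astype('uint8'),cv2.MORPH_CLOSE,np.ones((3,3))))[1]
    for l in range(1,lab.max()+1):
        m=(lab==l)&f
        if m.sum()>150:
            P=np.c_[x[m],y[m]].astype('float32');print(n,'rim',m.sum(),cv2.minAreaRect(P))
E
```

```text
top cap [ 0.573 -0.033  0.208]
top tab [0.475 0.034 0.125]
top stand [ 0.438 -0.316  0.035]
top pan [0.46  0.331 0.002]
top green [ 0.416 -0.055  0.089]
top yellow [ 0.594 -0.166  0.091]
top red [ 0.759 -0.071  0.08 ]
top flap [0.578 0.037 0.113]
top z35 2324 0.44111964106559753 -0.31687256693840027 0.08081337064504623 0.034846056551320864
top flap 4033 ((0.581618070602417, 0.00731474906206131), (0.19006457924842834, 0.17977719008922577), 74.31008911132812) 0.11588532149979192 [[0.4690000116825104, -0.05999999865889549], [0.6420000195503235, -0.1080000028014183], [0.6940000057220459, 0.07400000095367432], [0.5210000276565552, 0.12300000339746475]]
top rim 882 ((0.7512264251708984, 0.28318536281585693), (0.08888591080904007, 0.25853419303894043), 80.5543212890625)
top rim 428 ((0.4628979563713074, 0.3314242660999298), (0.2000579535961151, 0.15276454389095306), 12.631004333496094)
top rim 3936 ((0.1306380033493042, 0.5382698774337769), (0.2341776192188263, 0.2970901429653168), 3.689678907394409)
top rim 1308 ((0.07249149680137634, -0.0012198388576507568), (0.0912700891494751, 0.2253937
[... 1675 characters left out ...]
9248847961426, 0.3328355848789215), (0.20207278430461884, 0.15530945360660553), 12.189557075500488)
side rim 543 ((0.7520231604576111, 0.28226014971733093), (0.0891132727265358, 0.26055780053138733), 80.6996841430664)
side rim 335 ((0.5519803762435913, -0.08046077936887741), (0.01560964435338974, 0.16914692521095276), 70.39824676513672)
side rim 1674 ((0.0792795866727829, 0.01083366572856903), (0.0768427848815918, 0.21104975044727325), 5.347689628601074)
side rim 200 ((0.7268239855766296, -0.24844877421855927), (0.03820296749472618, 0.06283965706825256), 42.45991516113281)
side rim 185 ((0.6978340744972229, -0.37890851497650146), (0.030618801712989807, 0.06990839540958405), 35.3606071472168)
```

```bash
python3 - <<'E'
from h import *
for n in('top','side'):
    p,d,W=load(n,0);x,y,z=W[...,0],W[...,1],W[...,2]
    near=np.hypot(x-.573,y+.04)<.06
    for lo,hi in((.125,.15),(.15,.172),(.19,.203),(.203,.215)):
        m=near&(z>lo)&(z<hi);print(n,lo,m.sum(),'x',x[m].min().round(4),x[m].max().round(4),'y',y[m].min().round(4),y[m].max().round(4))
    m=near&(z>.195);print('capmean',W[m].mean(0).round(4),z[m].max())
    m=near&(z>.125)&(z<.172)
    from scipy.optimize import least_squares
    P=W[m];c=least_squares(lambda c:np.hypot(P[:,0]-c[0],P[:,1]-c[1])-.026,[.58,-.035],loss='soft_l1',f_scale=.002).x;print('body c',c.round(4))
    a=np.radians(-15.6);ex=np.array([np.cos(a),np.sin(a)]);ey=np.array([-ex[1],ex[0]])
    o=np.array([.57,.012]);bx=(W[...,:2]-o)@ex;by=(W[...,:2]-o)@ey
    m=(z>.108)&(z<.121)&(abs(bx)<.16)&(abs(by)<.12)
    for t in(-.08,-.05,.05,.07): 
        k=m&(abs(by-t)<.01);print('bx at by',t,bx[k].min().round(4),bx[k].max().round(4))
    for t in(-.06,-.03,.03,.06): 
        k=m&(abs(bx-t)<.01);print('by at bx',t,by[k].min().round(4),by[k].max().round(4), np.median(z[k]).round(4))
    k=(z>.11)&(z<.14)&(bx<-.1)&(bx>-.18)&(abs(by)<.03)
    for t in(-.11,-.12,-.13,-.14):
        kk=k&(abs(bx-t)<.005)&(z>.121);print('tab',t,by[kk].min().round(4) if kk.any() else 0,by[kk].max().round(4)if kk.any() else 0,np.median(z[kk]).round(4))
    print('tabend',bx[k].min())
E
```

```text
top 0.125 8 x 0.5513 0.5677 y -0.0523 -0.0118
top 0.15 44 x 0.5504 0.5996 y -0.0612 -0.0109
top 0.19 6 x 0.5639 0.5864 y -0.0453 -0.0254
top 0.203 71 x 0.5656 0.586 y -0.0478 -0.025
capmean [ 0.5756 -0.0362  0.2055] 0.20923913430359464
body c [ 0.5763 -0.0367]
bx at by -0.08 -0.0752 0.1014
bx at by -0.05 -0.0748 0.1022
bx at by 0.05 -0.0748 0.1014
bx at by 0.07 -0.0752 0.1013
by at bx -0.06 -0.096 0.0932 0.1158
by at bx -0.03 -0.096 0.0937 0.1159
by at bx 0.03 -0.0961 0.0935 0.1161
by at bx 0.06 -0.0963 0.093 0.1158
tab -0.11 -0.008 0.0049 0.1246
tab -0.12 -0.0078 0.005 0.1244
tab -0.13 0 0 nan
tab -0.14 0 0 nan
tabend -0.12494827066982903
side 0.125 178 x 0.5502 0.5974 y -0.0625 -0.0277
side 0.15 189 x 0.5497 0.5969 y -0.0637 -0.0263
side 0.19 42 x 0.5637 0.587 y -0.0482 -0.0344
side 0.203 89 x 0.5638 0.5872 y -0.048 -0.0234
capmean [ 0.5748 -0.0388  0.2055] 0.21098501993169405
body c [ 0.5767 -0.0345]
bx at by -0.08 -0.0756 0.1005
bx at by -0.05 -0.0742 0.1021
bx at by 0.05 -0.074 0.1016
bx at by 0.07 -0.0755 0.1019
by at bx -0.06 -0.0959 0.0971 0.1184
by at bx -0.03 -0.0961 0.0971 0.1185
by at bx 0.03 -0.0974 0.0952 0.1185
by at bx 0.06 -0.0966 0.0971 0.1187
tab -0.11 -0.0071 0.0085 0.1258
tab -0.12 -0.0075 0.0053 0.1264
tab -0.13 0 0 nan
tab -0.14 0 0 nan
tabend -0.1247367792241031
  return _methods._mean(a, axis=axis, dtype=dtype,
  ret = ret.dtype.type(ret / rcount)
```

```bash
python3 - <<'E'
import cv2
t=cv2.imread('pics/top0.png')[130:270,180:320];s=cv2.imread('pics/side0.png')[140:280,160:300]
cv2.imwrite('pics/crop0.png',cv2.resize(cv2.hconcat([t,s]),(800,400),interpolation=cv2.INTER_CUBIC))
E
```

```text
(no output)
```

View pics/crop0.png

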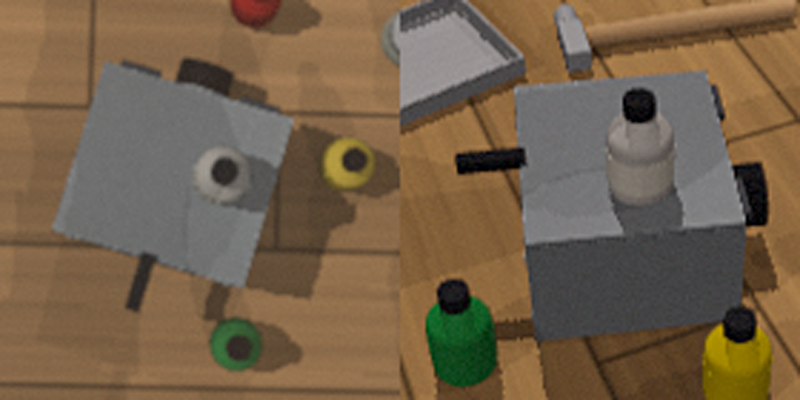

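Crop shows tab in the middle of the front edge, bottle near the box's right side. Bottle axis ≈ (0.576, -0.036), foot 0.116; tab ≈ (0.469, 0.039, 0.117); hinge ≈ (0.661, -0.015); stand (0.441, -0.315); pan (0.463, 0.332).

```bash
cat >> h.py <<'E'
def down(yaw):
    """tool x down, jaw z at yaw deg"""
    a=np.radians(yaw);X=np.array([0,0,-1.]);Z=np.array([np.cos(a),np.sin(a),0]);return R.from_matrix(np.c_[X,np.cross(Z,X),Z])
E
python3 - <<'E'
from h import *
p,r,o=tool();print(r.as_matrix().round(3));z=r.as_matrix()[:,2];print(np.degrees(np.arctan2(z[1],z[0])))
for yw in(-15.6,74.4,164.4,-105.6):print(yw,delta([.576,-.036,.30],down(yw)))
E
```

```text
[[-0.001  0.914  0.406]
 [ 0.001  0.406 -0.914]
 [-1.    -0.    -0.002]]
-66.06453110748878
-15.6 (array([ -69. ,  511.9, -408. ]), array([-8.41, -0.01, -0.01]))
74.4 (array([ -69. ,  511.9, -408. ]), array([-2.341e+01, -1.000e-02, -2.000e-02]))
164.4 (array([ -69. ,  511.9, -408. ]), array([ 2.159e+01, -1.000e-02,  2.000e-02]))
-105.6 (array([ -69. ,  511.9, -408. ]), array([ 6.59, -0.01,  0.01]))
```

```bash
python3 -m jog '-20 0 0 -1.4 0 0 85; -20 0 0 -1.4 0 0 85; -20 0 0 -1.4 0 0 85; -10 0 0 -1.4 0 0 85; 0 0 0 -1.4 0 0 85' && python3 -m jog '0 0 0 -1.4 0 0 85; 0 0 0 0 0 0 85'; python3 - <<'E'
from h import *
print(delta([.576,-.036,.30],down(-15.6)))
E
```

```text
t: 0.6
eef_pos: [0.2742, -0.6176, 0.303]
tool_rot: [0.693, 0.145, 0.691, -0.146]
contact_force: [-0.2, 0.3, 0.2]
gripper_width: 0.991
t: 0.8
eef_pos: [0.2736, -0.6168, 0.3008]
tool_rot: [0.7, 0.096, 0.701, -0.096]
contact_force: [0.3, -0.3, -0.0]
gripper_width: 0.998
(array([  1.3, 640.7, 135.1]), array([ 0.  , -0.  , -0.01]))
```

```bash
python3 -m jog '0 40 8 0 0 0 85; 0 45 10 0 0 0 85; 0 45 10 0 0 0 85; 0 45 10 0 0 0 85; 0 45 10 0 0 0 85' && python3 -m jog '0 45 10 0 0 0 85; 0 45 10 0 0 0 85; 0 45 10 0 0 0 85; 0 45 10 0 0 0 85; 0 45 10 0 0 0 85' && python3 -m jog '0 45 10 0 0 0 85; 0 45 10 0 0 0 85; 0 45 10 0 0 0 85; 0 40 7 0 0 0 85; 0 0 0 0 0 0 85'; python3 - <<'E'
from h import *
print(delta([.576,-.036,.138],down(-15.6)))
E
```

```text
t: 1.3
eef_pos: [0.38, -0.4162, 0.3011]
tool_rot: [0.7, 0.098, 0.7, -0.098]
contact_force: [0.9, -0.2, 0.3]
gripper_width: 0.996
t: 1.8
eef_pos: [0.4888, -0.2132, 0.3012]
tool_rot: [0.7, 0.098, 0.7, -0.098]
contact_force: [0.1, 0.3, 0.7]
gripper_width: 0.997
t: 2.3
eef_pos: [0.5727, -0.0489, 0.3012]
tool_rot: [0.701, 0.096, 0.701, -0.093]
contact_force: [-1.1, 0.7, -0.0]
gripper_width: 0.998
(array([163.2,  12.6,  -0.2]), array([ 0.04, -0.  , -0.04]))
```

```bash
python3 -m jog '0 13 0 0 0 0 85; 30 0 0 0 0 0 85; 30 0 0 0 0 0 85; 20 0 0 0 0 0 85; 0 0 0 0 0 0 85'; python3 - <<'E'
from h import *
print(delta([.576,-.036,.138],down(-15.6)))
shot('side',1);p,d,W=shot('top',1)
cv2.imwrite('pics/c1.png',cv2.resize(cv2.hconcat([cv2.imread('pics/top1.png')[110:270,170:330],cv2.imread('pics/side1.png')[120:280,160:320]]),(800,400),interpolation=cv2.INTER_CUBIC))
E
```

```text
t: 2.8
eef_pos: [0.5724, -0.0452, 0.2182]
tool_rot: [0.698, 0.097, 0.702, -0.098]
contact_force: [-0.4, 0.6, 0.8]
gripper_width: 0.999
(array([80.2, 10. ,  1.4]), array([-0.05, -0.06,  0.02]))
```

View pics/c1.png

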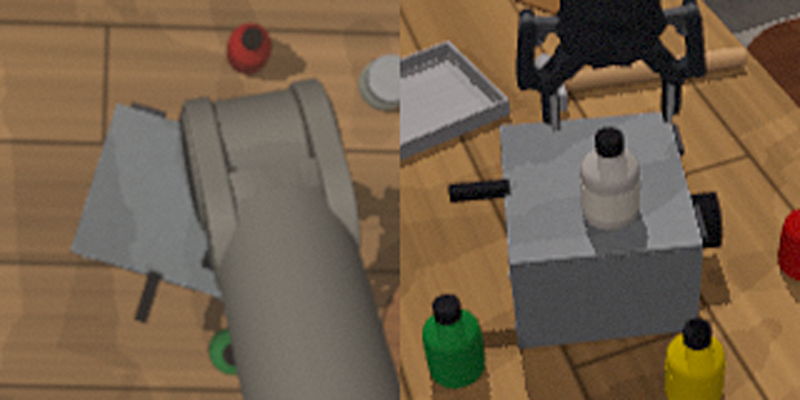

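The gripper hovers above the bottle, fingers seen around it; 10 mm of lateral error left according to the reading. Correct it and recheck.

```bash
python3 -m jog '0 10 1 0 0 0 85; 0 0 0 0 0 0 85'; python3 - <<'E'
from h import *
for i in range(2): print(delta([.576,-.036,.138],down(-15.6)),tool()[0])
E
```

```text
t: 3.1
eef_pos: [0.5797, -0.0326, 0.2229]
tool_rot: [0.702, 0.096, 0.7, -0.095]
contact_force: [0.5, 0.7, -0.5]
gripper_width: 0.993
(array([84.9, -4.4, -2.9]), array([-0.  ,  0.03, -0.02])) [ 0.57972772 -0.03262869  0.22289475]
(array([84.9, -4.4, -2.9]), array([-0.  ,  0.03, -0.02])) [ 0.57972772 -0.03262869  0.22289475]
```

```bash
for i in 1 2 3; do python3 -m jog '0 0 0 0 0 0 85' | grep eef; done
```

```text
eef_pos: [0.5791, -0.0339, 0.2224]
eef_pos: [0.5787, -0.0345, 0.2218]
eef_pos: [0.5785, -0.0347, 0.2216]
```

```bash
python3 -m jog '20 -1 -2 0 0 0 85; 20 0 0 0 0 0 85; 20 0 0 0 0 0 85; 15 0 0 0 0 0 85; 8 0 0 0 0 0 85'; python3 -m jog '0 0 0 0 0 0 85;0 0 0 0 0 0 85;0 0 0 0 0 0 85'; python3 - <<'E'
from h import *
print(delta([.576,-.036,.138],down(-15.6)),tool()[0])
shot('side',2)
cv2.imwrite('pics/c2.png',cv2.resize(cv2.imread('pics/side2.png')[100:280,140:340],(800,600)[:2],interpolation=cv2.INTER_CUBIC))
E
```

```text
t: 3.9
eef_pos: [0.5756, -0.0352, 0.137]
tool_rot: [0.7, 0.096, 0.701, -0.097]
contact_force: [0.0, -0.6, 0.4]
gripper_width: 0.996
t: 4.2
eef_pos: [0.577, -0.0349, 0.1393]
tool_rot: [0.701, 0.096, 0.7, -0.096]
contact_force: [-0.2, -0.1, -0.3]
gripper_width: 0.993
(array([ 1.3, -1.3, -0.7]), array([-0.01,  0.02, -0.  ])) [ 0.57698718 -0.03488303  0.13927199]
```

View pics/c2.png

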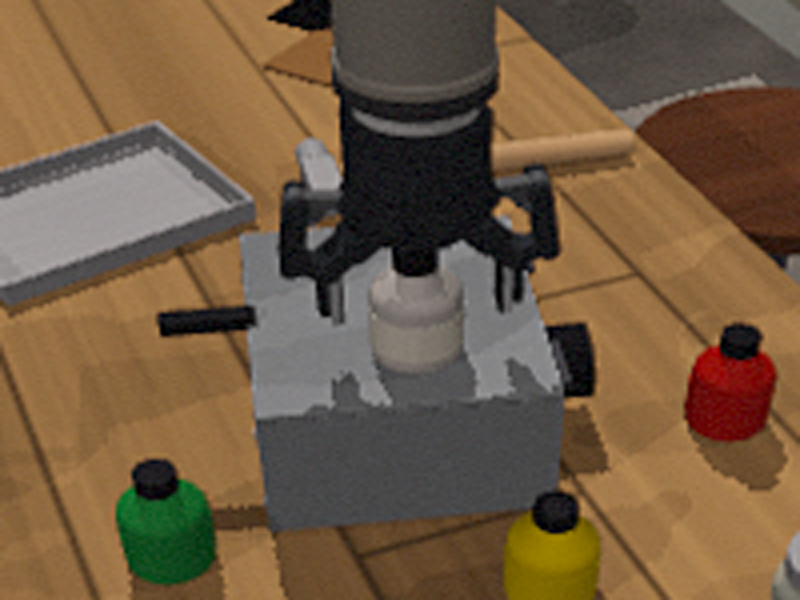

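Fingers straddle the bottle on either side at about (330,290) and (510,290) in the crop. Close.

```bash
python3 -m jog '0 0 0 0 0 0 60;0 0 0 0 0 0 55; 0 0 0 0 0 0 50;0 0 0 0 0 0 46;0 0 0 0 0 0 44' 35; python3 -m jog '0 0 0 0 0 0 44;0 0 0 0 0 0 44;0 0 0 0 0 0 44'
```

```text
t: 4.75
eef_pos: [0.5763, -0.035, 0.1388]
tool_rot: [0.701, 0.096, 0.7, -0.096]
contact_force: [-2.5, -0.6, 5.8]
gripper_width: 0.594
t: 5.05
eef_pos: [0.5763, -0.035, 0.1388]
tool_rot: [0.701, 0.096, 0.7, -0.096]
contact_force: [-2.7, -0.1, 5.5]
gripper_width: 0.594
```

```bash
python3 -m jog '-5 0 0 0 0 0 44;-10 0 0 0 0 0 44;-15 0 0 0 0 0 44;-15 0 0 0 0 0 44;-10 0 0 0 0 0 44'; python3 - <<'E'
from h import *
print(delta([.441,-.315,.194],down(-15.6)),tool()[0])
shot('side',3)
cv2.imwrite('pics/c3.png',cv2.resize(cv2.imread('pics/side3.png')[80:280,140:340],(600,600),interpolation=cv2.INTER_CUBIC))
E
```

```text
t: 5.55
eef_pos: [0.5771, -0.0349, 0.1956]
tool_rot: [0.701, 0.096, 0.7, -0.096]
contact_force: [0.3, 0.2, -1.0]
gripper_width: 0.594
(array([   1.3, -306.5,  -55.4]), array([-0.01,  0.02, -0.01])) [ 0.57710632 -0.0348595   0.19563155]
```

View pics/c3.png

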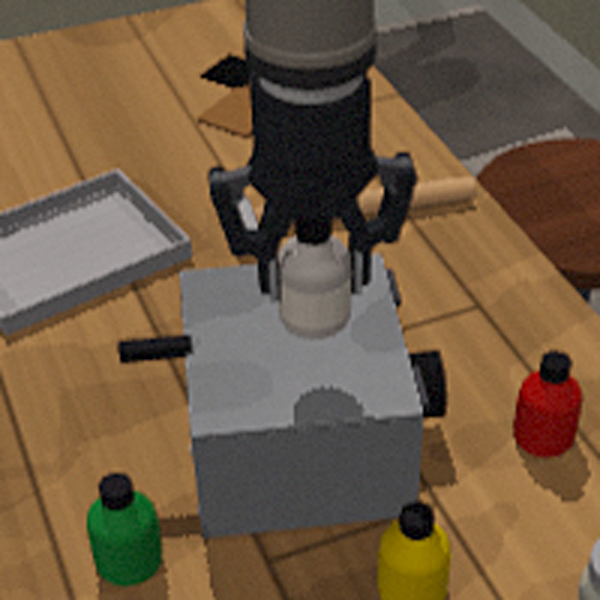

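The bottle is held upright, clear of the flap.

```bash
python3 -m jog '0 -12 -2 0 0 0 44;0 -20 -4 0 0 0 44;0 -25 -4.5 0 0 0 44;0 -28 -5 0 0 0 44;0 -28 -5 0 0 0 44' && python3 -m jog '0 -28 -5 0 0 0 44;0 -28 -5 0 0 0 44;0 -28 -5 0 0 0 44;0 -28 -5 0 0 0 44;0 -28 -5 0 0 0 44' && python3 -m jog '0 -25 -5 0 0 0 44;0 -18 -3 0 0 0 44;0 -10 -2 0 0 0 44;0 0 0 0 0 0 44;0 0 0 0 0 0 44'; python3 - <<'E'
from h import *
print(delta([.441,-.315,.058],down(-15.6)),tool()[0])
E
```

```text
t: 6.1
eef_pos: [0.5243, -0.14, 0.1925]
tool_rot: [0.7, 0.096, 0.701, -0.097]
contact_force: [0.0, -0.2, -1.0]
gripper_width: 0.594
t: 6.6
eef_pos: [0.4621, -0.2679, 0.1926]
tool_rot: [0.7, 0.097, 0.701, -0.097]
contact_force: [0.6, -0.6, -0.4]
gripper_width: 0.596
t: 7.1
eef_pos: [0.4403, -0.3139, 0.1931]
tool_rot: [0.7, 0.096, 0.701, -0.096]
contact_force: [-0.0, -0.3, -1.6]
gripper_width: 0.591
(array([135.1,  -1. ,   1.1]), array([-0.01, -0.  , -0.01])) [ 0.44025181 -0.31385514  0.19305113]
```

```bash
python3 -m jog '15 0 0 0 0 0 44;25 0 0 0 0 0 44;25 0 0 0 0 0 44;25 0 0 0 0 0 44;20 0 0 0 0 0 44' && python3 -m jog '12 0 0 0 0 0 44;5 0 0 0 0 0 44;2 0 0 0 0 0 44;0 0 0 0 0 0 44;0 0 0 0 0 0 44'; python3 - <<'E'
from h import *
print(delta([.441,-.315,.058],down(-15.6)),tool()[0])
shot('side',4);cv2.imwrite('pics/c4.png',cv2.resize(cv2.imread('pics/side4.png')[224:384,140:340],(750,600),interpolation=cv2.INTER_CUBIC))
E
```

```text
t: 7.6
eef_pos: [0.4407, -0.3128, 0.082]
tool_rot: [0.7, 0.096, 0.701, -0.095]
contact_force: [0.1, -0.2, -1.3]
gripper_width: 0.595
t: 8.1
eef_pos: [0.4408, -0.3149, 0.0652]
tool_rot: [0.701, 0.096, 0.7, -0.097]
contact_force: [-0.3, -0.1, -1.0]
gripper_width: 0.591
(array([ 7.2, -0. ,  0.2]), array([-0.01,  0.01,  0.  ])) [ 0.44081835 -0.3149353   0.06517884]
```

View pics/c4.png

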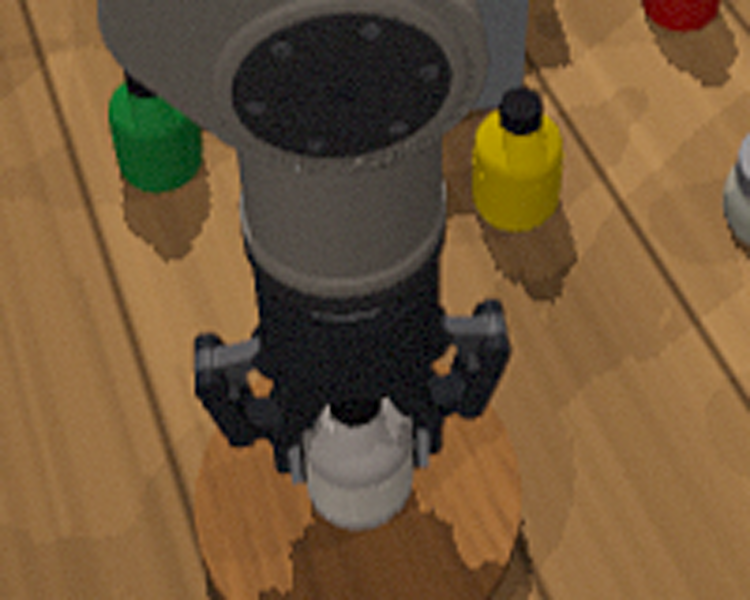

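The bottle hangs upright just above the middle of the stand. Lower gently until contact.

```bash
python3 -m jog '2 0 0 0 0 0 44;2 0 0 0 0 0 44;0 0 0 0 0 0 44'; for i in 1 2; do python3 -m jog '1 0 0 0 0 0 44;0 0 0 0 0 0 44' | grep -E 'eef|cont';done
```

```text
t: 8.45
eef_pos: [0.44, -0.3146, 0.0601]
tool_rot: [0.7, 0.096, 0.701, -0.096]
contact_force: [0.5, -0.4, -1.2]
gripper_width: 0.599
eef_pos: [0.4401, -0.3146, 0.0592]
contact_force: [0.5, 0.1, -0.3]
eef_pos: [0.4402, -0.3146, 0.0582]
contact_force: [0.2, -0.7, -1.0]
```

```bash
for i in 1 2; do python3 -m jog '1 0 0 0 0 0 44;0 0 0 0 0 0 44' | grep -E 'eef|cont';done
```

```text
eef_pos: [0.4403, -0.3147, 0.0574]
contact_force: [0.3, 0.5, 0.4]
eef_pos: [0.4403, -0.3147, 0.0574]
contact_force: [-4.0, 2.1, 11.4]
```

Contact (11 N upward, the TCP has stopped). Release.

```bash
python3 -m jog '-1 0 0 0 0 0 50;0 0 0 0 0 0 54;0 0 0 0 0 0 60;0 0 0 0 0 0 70;0 0 0 0 0 0 85'; python3 -m jog '0 0 0 0 0 0 85;0 0 0 0 0 0 85;0 0 0 0 0 0 85'; python3 -m jog '-10 0 0 0 0 0 85;-20 0 0 0 0 0 85;-25 0 0 0 0 0 85;-30 0 0 0 0 0 85;-40 0 0 0 0 0 85'; python3 - <<'E'
from h import *
p,d,W=shot('side',5);cv2.imwrite('pics/c5.png',cv2.resize(cv2.imread('pics/side5.png')[224:384,140:340],(750,600),interpolation=cv2.INTER_CUBIC))
m=(np.hypot(W[...,0]-.441,W[...,1]+.315)<.08)&(W[...,2]>.1)&(W[...,2]<.13);print(W[m].mean(0),W[m].max(0))
E
```

```text
t: 9.75
eef_pos: [0.4402, -0.3146, 0.0572]
tool_rot: [0.7, 0.096, 0.701, -0.096]
contact_force: [-0.3, -0.3, -0.4]
gripper_width: 0.962
t: 10.05
eef_pos: [0.4402, -0.3146, 0.0573]
tool_rot: [0.701, 0.096, 0.701, -0.096]
contact_force: [-0.5, 0.9, -0.1]
gripper_width: 0.993
t: 10.55
eef_pos: [0.4393, -0.314, 0.1831]
tool_rot: [0.7, 0.097, 0.701, -0.096]
contact_force: [0.4, -1.1, -0.1]
gripper_width: 0.997
[ 0.44013911 -0.31955849  0.11468043] [ 0.46080345 -0.30029821  0.12931384]
```

View pics/c5.png

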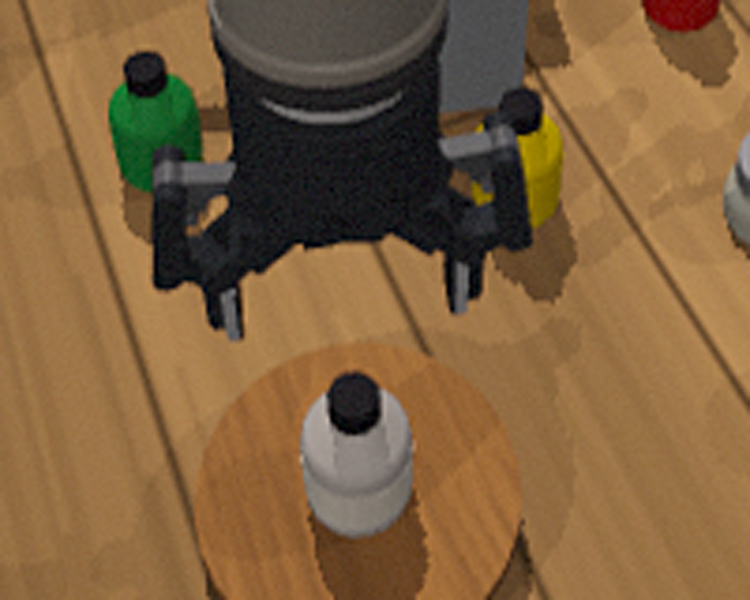

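The bottle stands upright in the middle of the stand at (355,450). Now go to the tab.

```bash
python3 -m jog '-30 0 0 0 0 0 85;-15 0 0 0 0 0 85;0 0 0 0 0 0 85';  python3 - <<'E'
from h import *
print(delta([.469,.039,.225],down(-15.6)),tool()[0])
E
```

```text
t: 10.9
eef_pos: [0.4416, -0.3153, 0.2303]
tool_rot: [0.702, 0.095, 0.699, -0.097]
contact_force: [0.1, -0.2, -0.3]
gripper_width: 0.995
(array([  4.3, 348.6, -69.3]), array([-0.01,  0.05,  0.02])) [ 0.4416116  -0.31533489  0.23026634]
```

```bash
python3 -m jog '0 30 -6 0 0 0 70;0 40 -8 0 0 0 60;0 40 -8 0 0 0 50;0 40 -8 0 0 0 45;0 40 -8 0 0 0 40' && python3 -m jog '0 40 -8 0 0 0 40;0 40 -8 0 0 0 40;0 40 -8 0 0 0 40;0 30 -6 0 0 0 40;0 10 -1 0 0 0 40' && python3 -m jog '0 0 0 -1.4 0 0 40;0 0 0 -1.4 0 0 40;0 0 0 -1.4 0 0 40;0 0 0 -1.4 0 0 40;0 0 0 -1.4 0 0 40' && python3 -m jog '0 0 0 -1.4 0 0 40;0 0 0 -1.4 0 0 40;0 0 0 -1.4 0 0 40;0 0 0 -1.4 0 0 40;0 0 0 -1.4 0 0 40' && python3 -m jog '0 0 0 -1 0 0 40;0 0 0 0 0 0 40;0 0 0 0 0 0 40;0 0 0 0 0 0 40';   python3 - <<'E'
from h import *
print(delta([.469,.039,.225],down(74.4)),tool()[0])
p,d,W=shot('top',6);p,d,W=shot('side',6);cv2.imwrite('pics/c6.png',cv2.resize(cv2.hconcat([cv2.imread('pics/top6.png')[110:270,170:330],cv2.imread('pics/side6.png')[120:280,120:280]]),(800,400),interpolation=cv2.INTER_CUBIC))
E
```

```text
t: 11.4
eef_pos: [0.4541, -0.1198, 0.2265]
tool_rot: [0.7, 0.096, 0.701, -0.096]
contact_force: [0.5, 0.2, -0.4]
gripper_width: 0.472
t: 11.9
eef_pos: [0.4676, 0.0447, 0.2268]
tool_rot: [0.701, 0.095, 0.701, -0.094]
contact_force: [0.1, 0.3, -0.3]
gripper_width: 0.469
t: 12.4
eef_pos: [0.4678, 0.0399, 0.2265]
tool_rot: [0.688, -0.163, 0.689, 0.163]
contact_force: [-0.3, 0.5, -0.1]
gripper_width: 0.469
t: 12.9
eef_pos: [0.4678, 0.0399, 0.2265]
tool_rot: [0.584, -0.398, 0.585, 0.399]
contact_force: [0.4, -0.5, -0.5]
gripper_width: 0.47
t: 13.3
eef_pos: [0.4681, 0.0406, 0.227]
tool_rot: [0.564, -0.426, 0.564, 0.427]
contact_force: [0.9, 0.6, -0.5]
gripper_width: 0.467
(array([ 2. , -1.3, -1.3]), array([-0.04, -0.  , -0.  ])) [0.46808888 0.04060494 0.22702892]
```

View pics/c6.png

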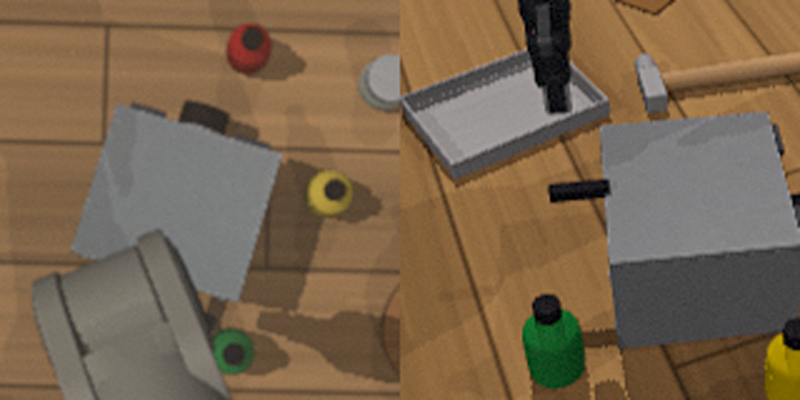

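The gripper (side view, jaws edge-on) is above the tab, aligned. Descend.

```bash
python3 -m jog '25 -1 -1 0 0 0 40;35 0 0 0 0 0 40;30 0 0 0 0 0 40;20 0 0 0 0 0 40;15 0 0 0 0 0 40' && python3 -m jog '3 0 0 0 0 0 40;0 0 0 0 0 0 40;0 0 0 0 0 0 40';   python3 - <<'E'
from h import *
print(delta([.469,.039,.098],down(74.4)),tool()[0])
p,d,W=shot('side',7);cv2.imwrite('pics/c7.png',cv2.resize(cv2.imread('pics/side7.png')[120:260,120:280],(800,600),interpolation=cv2.INTER_CUBIC))
E
```

```text
t: 13.9
eef_pos: [0.4683, 0.0397, 0.1009]
tool_rot: [0.563, -0.427, 0.564, 0.427]
contact_force: [0.4, -0.6, 0.7]
gripper_width: 0.47
t: 14.2
eef_pos: [0.4698, 0.04, 0.1002]
tool_rot: [0.564, -0.428, 0.563, 0.427]
contact_force: [0.3, -0.3, 0.8]
gripper_width: 0.47
(array([ 2.2,  0.5, -1.2]), array([-0.01,  0.  ,  0.02])) [0.46975954 0.03998063 0.10022889]
```

View pics/c7.png

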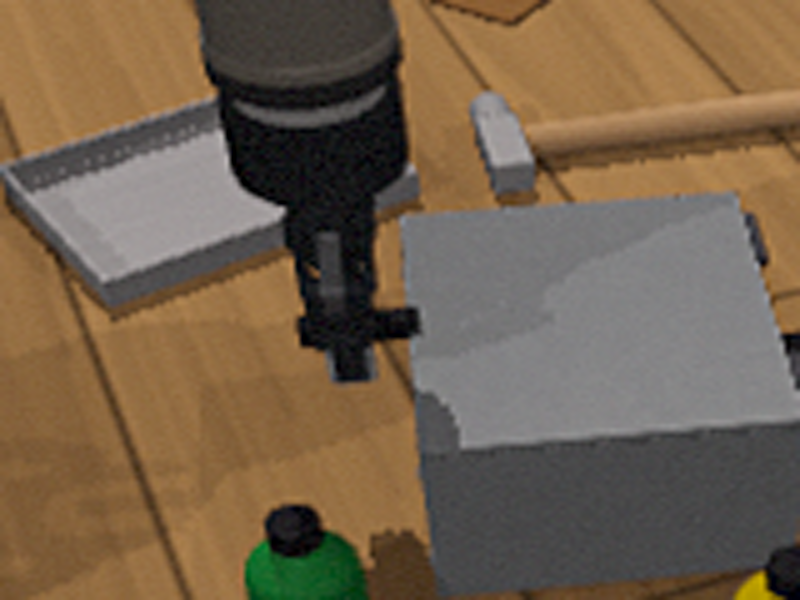

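```bash
python3 -m jog '0 0 0 0 0 0 25;0 0 0 0 0 0 15;0 0 0 0 0 0 10;0 0 0 0 0 0 10;0 0 0 0 0 0 10' 30;   python3 - <<'E'
from h import *
t=.035+np.arange(0,1.61,.08);P=200.1*np.c_[-np.sin(t),np.cos(t)]
for a,d in zip(t-.035,np.diff(P,axis=0)):print(a.round(2),d.round(1))
E
```

```text
t: 14.75
eef_pos: [0.4698, 0.041, 0.1001]
tool_rot: [0.564, -0.428, 0.562, 0.427]
contact_force: [-0.5, 4.8, 7.0]
gripper_width: 0.154
0.0 [-16.   -1.2]
0.08 [-15.8  -2.5]
0.16 [-15.6  -3.7]
0.24 [-15.2  -5. ]
0.32 [-14.8  -6.2]
0.4 [-14.2  -7.3]
0.48 [-13.6  -8.4]
0.56 [-12.9  -9.5]
0.64 [-12.1 -10.5]
0.72 [-11.2 -11.4]
0.8 [-10.3 -12.3]
0.88 [ -9.2 -13.1]
0.96 [ -8.2 -13.8]
1.04 [ -7.  -14.4]
1.12 [ -5.9 -14.9]
1.2 [ -4.7 -15.3]
1.28 [ -3.4 -15.6]
1.36 [ -2.2 -15.9]
1.44 [ -0.9 -16. ]
1.52 [  0.4 -16. ]
```

```bash
python3 -m jog '-16 -1.2 0 0 0 0 10;-15.8 -2.5 0 0 0 0 10;-15.6 -3.7 0 0 0 0 10;-15.2 -5 0 0 0 0 10;0 0 0 0 0 0 10';   python3 - <<'E'
from h import *
p,d,W=shot('side',8);cv2.imwrite('pics/c8.png',cv2.resize(cv2.imread('pics/side8.png')[100:260,120:300],(675,600),interpolation=cv2.INTER_CUBIC))
E
```

```text
t: 15.25
eef_pos: [0.482, 0.0376, 0.1633]
tool_rot: [0.564, -0.427, 0.562, 0.427]
contact_force: [2.4, 5.3, -0.7]
gripper_width: 0.155
```

View pics/c8.png

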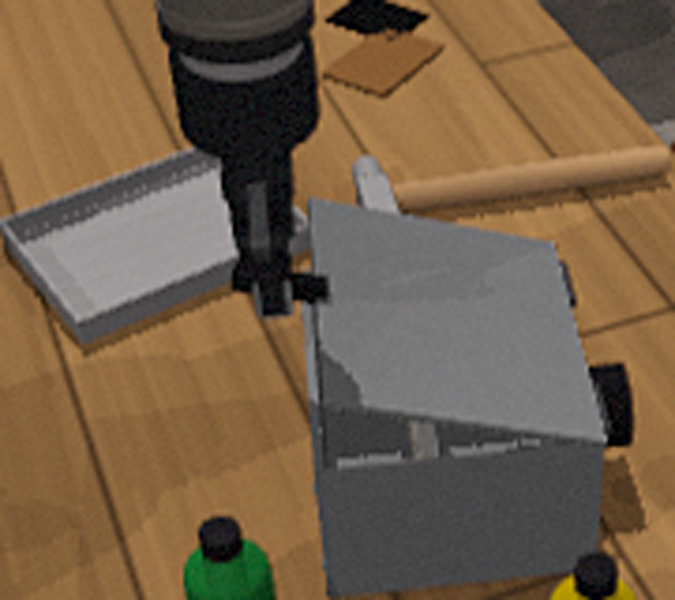

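The flap has begun to swing with the tab between the fingers; the plate shows inside. Carry on.

```bash
python3 -m jog '-14.8 -6.2 0 0 0 0 10;-14.2 -7.3 0 0 0 0 10;-13.6 -8.4 0 0 0 0 10;-12.9 -9.5 0 0 0 0 10;-12.1 -10.5 0 0 0 0 10' && python3 -m jog '-11.2 -11.4 0 0 0 0 10;-10.3 -12.3 0 0 0 0 10;-9.2 -13.1 0 0 0 0 10;0 0 0 0 0 0 10;0 0 0 0 0 0 10';   python3 - <<'E'
from h import *
p=tool()[0];h=np.array([.6614,-.0149]);ex=np.array([.9632,-.2689]);print('ang',np.arctan2(p[2]+.0185-.110,(h-p[:2])@ex)-.035,np.hypot(p[2]+.0185-.110,(h-p[:2])@ex))
p,d,W=shot('side',9);cv2.imwrite('pics/c9.png',cv2.resize(cv2.imread('pics/side9.png')[60:260,120:320],(600,600),interpolation=cv2.INTER_CUBIC))
E
```

```text
t: 15.8
eef_pos: [0.5208, 0.0267, 0.2289]
tool_rot: [0.563, -0.427, 0.563, 0.429]
contact_force: [5.0, 7.6, -9.2]
gripper_width: 0.154
t: 16.3
eef_pos: [0.5568, 0.0167, 0.2598]
tool_rot: [0.564, -0.427, 0.563, 0.428]
contact_force: [2.4, 5.4, 1.0]
gripper_width: 0.159
ang 0.9600431829800555 0.2006684344326838
```

View pics/c9.png

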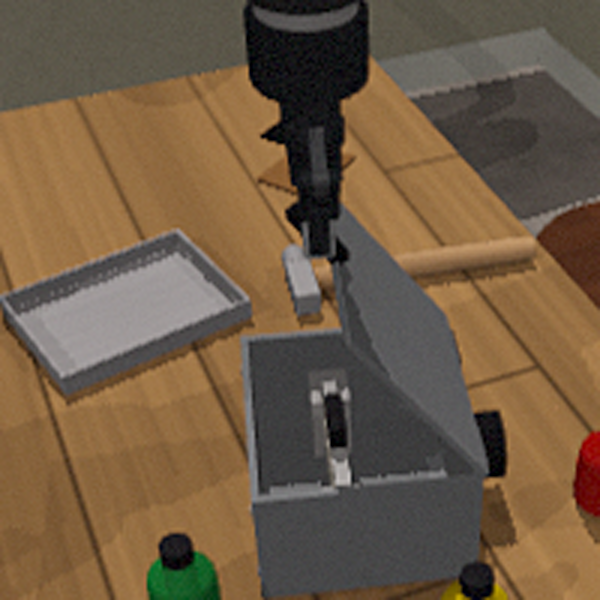

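Flap at about 0.96 rad, plate with black grip visible at (335,420). Continue to upright.

```bash
python3 -m jog '-8.2 -13.8 0 0 0 0 10;-7 -14.4 0 0 0 0 10;-5.9 -14.9 0 0 0 0 10;-4.7 -15.3 0 0 0 0 10;-3.4 -15.6 0 0 0 0 10' && python3 -m jog '-2.2 -15.9 0 0 0 0 10;-0.9 -16 0 0 0 0 10;0.3 -14 0 0 0 0 10;0 0 0 0 0 0 10;0 0 0 0 0 0 10';   python3 - <<'E'
from h import *
p=tool()[0];h=np.array([.6614,-.0149]);ex=np.array([.9632,-.2689]);print('ang',np.arctan2(p[2]+.0185-.110,(h-p[:2])@ex)-.035,np.hypot(p[2]+.0185-.110,(h-p[:2])@ex))
p,d,W=shot('side',10);cv2.imwrite('pics/c10.png',cv2.resize(cv2.imread('pics/side10.png')[40:260,120:340],(600,600),interpolation=cv2.INTER_CUBIC))
E
```

```text
t: 16.85
eef_pos: [0.6264, -0.0026, 0.2879]
tool_rot: [0.562, -0.426, 0.564, 0.43]
contact_force: [-1.5, 7.6, -3.4]
gripper_width: 0.152
t: 17.35
eef_pos: [0.6719, -0.0154, 0.2906]
tool_rot: [0.563, -0.427, 0.563, 0.429]
contact_force: [2.9, 6.4, -4.1]
gripper_width: 0.163
ang 1.5872097740402402 0.19936187192625093
```

View pics/c10.png

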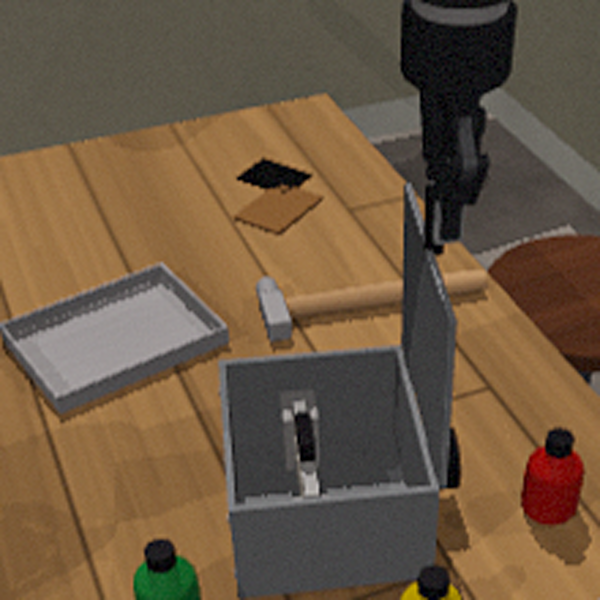

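Flap upright. Release, rise, then measure the plate.

```bash
python3 -m jog '0 0 0 0 0 0 20;0 0 0 0 0 0 30;0 0 0 0 0 0 40;0 0 0 0 0 0 40;-10 0 0 0 0 0 40' && python3 -m jog '-20 0 0 0 0 0 40;-30 0 0 0 0 0 40;-20 0 0 0 0 0 40;0 0 0 0 0 0 40;0 0 0 0 0 0 40';   python3 - <<'E'
from h import *
print(tool()[0])
p,d,W=shot('top',11);p,d,W=shot('side',11);cv2.imwrite('pics/c11.png',cv2.resize(cv2.hconcat([cv2.imread('pics/top11.png')[110:270,170:330],cv2.imread('pics/side11.png')[90:250,160:320]]),(800,400),interpolation=cv2.INTER_CUBIC))
E
```

```text
t: 17.9
eef_pos: [0.6713, -0.0179, 0.3011]
tool_rot: [0.563, -0.427, 0.564, 0.427]
contact_force: [0.1, 0.1, -1.0]
gripper_width: 0.469
t: 18.4
eef_pos: [0.6722, -0.0172, 0.3728]
tool_rot: [0.564, -0.427, 0.563, 0.427]
contact_force: [-1.1, 0.2, -0.1]
gripper_width: 0.466
[ 0.67216129 -0.01721414  0.37276471]
```

View pics/c11.png

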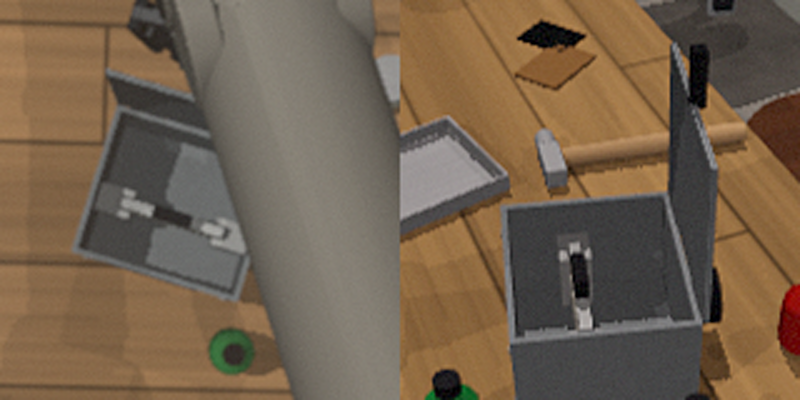

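Flap stays upright. Grip block: top view (239,197), side view (232,200). Measure it in both.

```bash
python3 - <<'E'
from h import *
a=np.radians(-15.6);ex=np.array([np.cos(a),np.sin(a)]);ey=np.array([-ex[1],ex[0]]);o=np.array([.57,.012])
for n,(u,v) in(('top',(239,197)),('side',(232,200))):
    p,d,W=load(n,11);bx=(W[...,:2]-o)@ex;by=(W[...,:2]-o)@ey;z=W[...,2]
    print(n,W[v,u].round(4))
    m=(abs(bx)<.05)&(abs(by)<.08)&(z>.09)&(z<.115)&(p.max(-1)<75)
    m1=m&(z>.099)
    print(m.sum(),m1.sum(),'bx',np.percentile(bx[m1],[2,50,98]).round(4),'by',np.percentile(by[m1],[2,50,98]).round(4),'z',np.percentile(z[m1],[10,50,90]).round(4))
    mf=(abs(bx)<.03)&(abs(by)<.08)&(z>.074)&(z<.09)&(p.max(-1)>90);print('frame',mf.sum(),np.percentile(bx[mf],[2,50,98]).round(4),'by',np.percentile(by[mf],[2,50,98]).round(4))
    r=cv2.minAreaRect((W[m1][:,:2]).astype('float32'));print(r)
print('hinge/bottle'); p,d,W=load('side',11)
m=(np.hypot(W[...,0]-.441,W[...,1]+.315)<.05)&(W[...,2]>.06);print(W[m].mean(0))
E
```

```text
top [0.5605 0.0123 0.1044]
71 69 bx [-0.0122 -0.0064 -0.0002] by [-0.0206  0.0012  0.02  ] z [0.1008 0.1034 0.1057]
frame 118 [-0.0113 -0.0057  0.0004] by [-0.0595 -0.0237  0.0573]
((0.5644455552101135, 0.013030392117798328), (0.041986603289842606, 0.01316769141703844), 74.4242935180664)
side [0.5615 0.0017 0.1055]
103 83 bx [-0.0124 -0.0057  0.0011] by [-0.0217 -0.004   0.0185] z [0.1022 0.1059 0.1072]
frame 82 [-0.0118 -0.0063 -0.0003] by [-0.0582 -0.0378  0.0623]
((0.5644025802612305, 0.012285123579204082), (0.04233356937766075, 0.01406174711883068), 74.54557037353516)
hinge/bottle
[ 0.43818146 -0.32512098  0.09836455]
```

```bash
python3 -m jog '0 30 0 0 0 0 40;0 40 0 0 0 0 40;0 30 0 0 0 0 40;0 10 0 0 0 0 40;0 0 0 1.4 0 0 40' && python3 -m jog '0 0 0 1.4 0 0 40;0 0 0 1.4 0 0 40;0 0 0 1.4 0 0 40;0 0 0 1.4 0 0 40;0 0 0 1.4 0 0 40' && python3 -m jog '0 0 0 1.4 0 0 40;0 0 0 1.4 0 0 40;0 0 0 1.4 0 0 40;0 0 0 1.4 0 0 40;0 0 0 1 0 0 40' && python3 -m jog '20 0 0 0 0 0 40;40 0 0 0 0 0 40;40 0 0 0 0 0 40;20 0 0 0 0 0 40;0 0 0 0 0 0 40';   python3 - <<'E'
from h import *
print(delta([.5644,.0126,.20],down(-15.5)),tool()[0])
E
```

```text
t: 19.0
eef_pos: [0.5648, 0.0126, 0.3718]
tool_rot: [0.593, -0.385, 0.594, 0.384]
contact_force: [0.5, 0.5, 0.3]
gripper_width: 0.471
t: 19.5
eef_pos: [0.5664, 0.0119, 0.3713]
tool_rot: [0.692, -0.144, 0.693, 0.144]
contact_force: [0.1, -0.1, -0.6]
gripper_width: 0.468
t: 20.0
eef_pos: [0.5663, 0.012, 0.3712]
tool_rot: [0.7, 0.098, 0.701, -0.099]
contact_force: [-0.6, 0.5, -0.2]
gripper_width: 0.468
t: 20.5
eef_pos: [0.5641, 0.0116, 0.2482]
tool_rot: [0.698, 0.096, 0.703, -0.097]
contact_force: [-0.2, -1.3, 0.6]
gripper_width: 0.469
(array([48.1,  1.2,  0.4]), array([-0.03, -0.07,  0.02])) [0.56407347 0.01158887 0.24815037]
```

```bash
python3 -m jog '0 0 0 0 0 0 40;20 0 0 0 0 0 40;30 0 0 0 0 0 40;30 0 0 0 0 0 40;20 0 0 0 0 0 40' && python3 -m jog '0 0 0 0 0 0 40;0 0 0 0 0 0 40;0 0 0 0 0 0 40'; python3 - <<'E'
from h import *
print(delta([.5644,.0126,.081],down(-15.5)),tool()[0])
p,d,W=shot('side',12);cv2.imwrite('pics/c12.png',cv2.resize(cv2.imread('pics/side12.png')[90:250,160:320],(600,600),interpolation=cv2.INTER_CUBIC))
E
```

```text
t: 21.0
eef_pos: [0.567, 0.0123, 0.1522]
tool_rot: [0.701, 0.097, 0.7, -0.096]
contact_force: [0.6, -0.9, -0.7]
gripper_width: 0.468
t: 21.3
eef_pos: [0.5678, 0.0128, 0.1544]
tool_rot: [0.702, 0.097, 0.699, -0.096]
contact_force: [-0.1, 0.4, 0.5]
gripper_width: 0.467
(array([73.4, -1.2, -3.5]), array([-0.03,  0.03, -0.01])) [0.56782929 0.01276228 0.15438737]
```

View pics/c12.png

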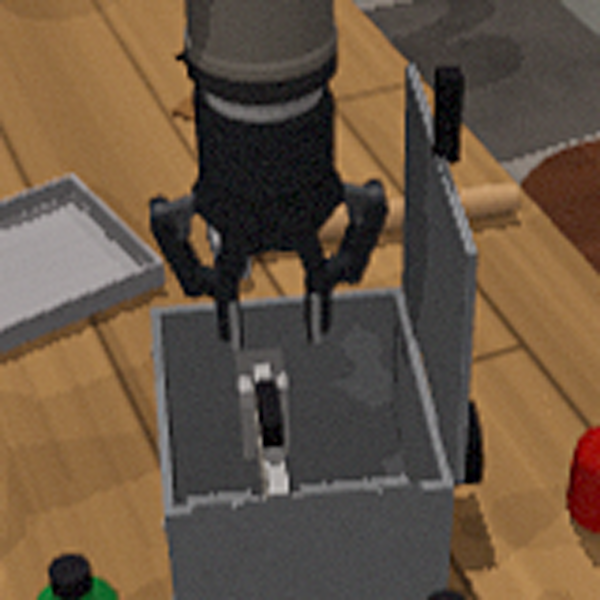

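Jaws straddle the grip block's line, clear of the box walls and flap. Descend.

```bash
python3 -m jog '15 -1 -2.5 0 0 0 40;20 0 0 0 0 0 40;20 0 0 0 0 0 40;10 0 0 0 0 0 40;5 0 0 0 0 0 40' && python3 -m jog '1 0 0 0 0 0 40;0 0 0 0 0 0 40;0 0 0 0 0 0 40'; python3 - <<'E'
from h import *
print(delta([.5644,.0126,.081],down(-15.5)),tool()[0])
p,d,W=shot('side',13);cv2.imwrite('pics/c13.png',cv2.resize(cv2.imread('pics/side13.png')[90:250,160:320],(600,600),interpolation=cv2.INTER_CUBIC))
E
```

```text
t: 21.85
eef_pos: [0.5637, 0.0122, 0.0822]
tool_rot: [0.701, 0.096, 0.7, -0.096]
contact_force: [0.1, 0.2, 0.5]
gripper_width: 0.468
t: 22.15
eef_pos: [0.5642, 0.0123, 0.0821]
tool_rot: [0.701, 0.096, 0.7, -0.096]
contact_force: [-0.6, -0.2, -0.5]
gripper_width: 0.467
(array([1.1, 0.4, 0.1]), array([-0.03,  0.01, -0.  ])) [0.56418054 0.01226056 0.08208966]
```

View pics/c13.png

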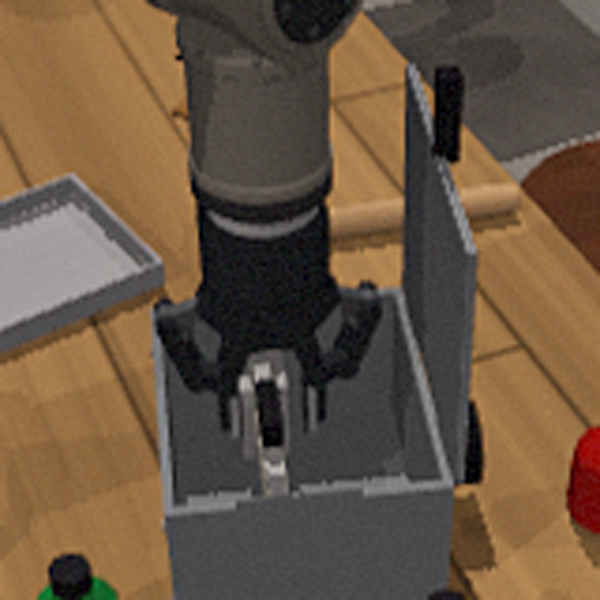

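```bash
python3 -m jog '0 0 0 0 0 0 25;0 0 0 0 0 0 18;0 0 0 0 0 0 10;0 0 0 0 0 0 10;0 0 0 0 0 0 10' 60 && python3 -m jog '-3 0 0 0 0 0 10;-5 0 0 0 0 0 10;-8 0 0 0 0 0 10;-8 0 0 0 0 0 10;0 0 0 0 0 0 10'; python3 - <<'E'
from h import *
print(tool()[0])
p,d,W=shot('side',14);cv2.imwrite('pics/c14.png',cv2.resize(cv2.imread('pics/side14.png')[90:250,160:320],(600,600),interpolation=cv2.INTER_CUBIC))
E
```

```text
t: 22.7
eef_pos: [0.5637, 0.0123, 0.0816]
tool_rot: [0.701, 0.096, 0.7, -0.096]
contact_force: [-1.4, 0.2, 4.7]
gripper_width: 0.147
t: 23.2
eef_pos: [0.5645, 0.0124, 0.1067]
tool_rot: [0.701, 0.097, 0.7, -0.096]
contact_force: [-0.4, 0.0, -1.9]
gripper_width: 0.152
[0.56450032 0.01237686 0.10668831]
```

View pics/c14.png

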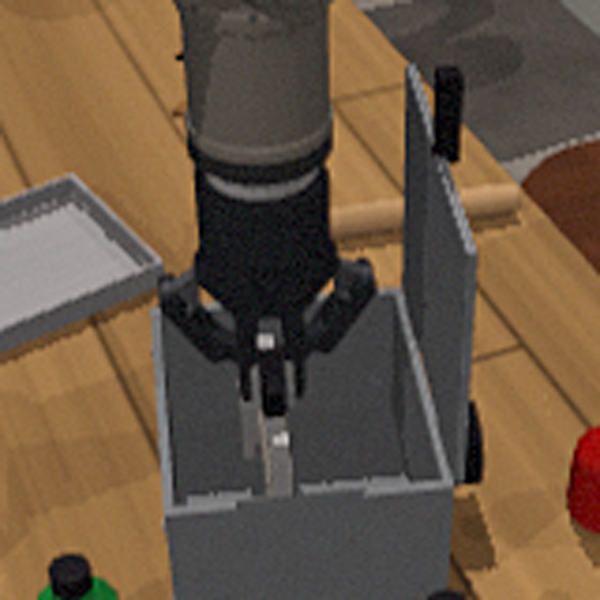

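The plate comes up held straight. Draw it out.

```bash
python3 -m jog '-10 0 0 0 0 0 10;-15 0 0 0 0 0 10;-20 0 0 0 0 0 10;-20 0 0 0 0 0 10;-20 0 0 0 0 0 10' && python3 -m jog '-18 0 0 0 0 0 10;-12 0 0 0 0 0 10;-5 0 0 0 0 0 10;0 0 0 0 0 0 10;0 0 0 0 0 0 10'; python3 - <<'E'
from h import *
print(delta([.463,.332,.226],down(-15.5)),tool()[0])
p,d,W=shot('side',15);cv2.imwrite('pics/c15.png',cv2.resize(cv2.imread('pics/side15.png')[50:250,140:340],(600,600),interpolation=cv2.INTER_CUBIC))
E
```

```text
t: 23.75
eef_pos: [0.5636, 0.0124, 0.1921]
tool_rot: [0.701, 0.096, 0.7, -0.096]
contact_force: [-0.3, -0.2, -2.0]
gripper_width: 0.152
t: 24.25
eef_pos: [0.563, 0.0121, 0.2245]
tool_rot: [0.7, 0.096, 0.701, -0.096]
contact_force: [-0.6, 0.0, -2.2]
gripper_width: 0.15
(array([  -1.4,  281. , -182.7]), array([-0.03, -0.01,  0.  ])) [0.56301204 0.012085   0.22453224]
```

View pics/c15.png

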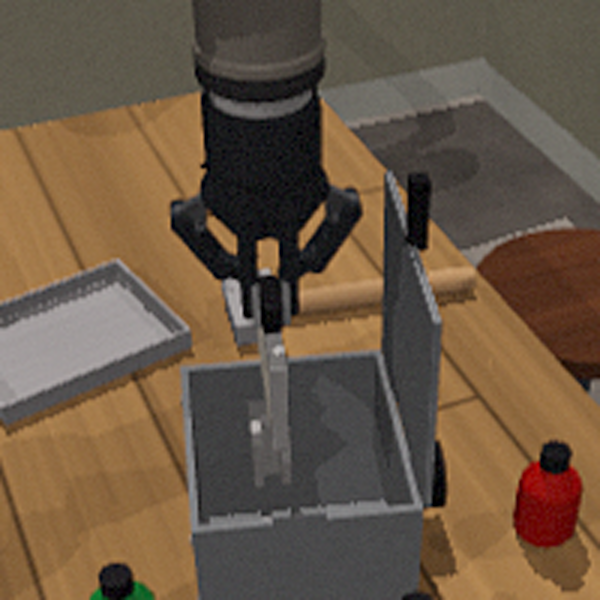

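Plate fully out, upright. Carry it to the pan.

```bash
python3 -m jog '0 8 -5 0 0 0 10;0 14 -9 0 0 0 10;0 20 -13 0 0 0 10;0 22 -14.5 0 0 0 10;0 22 -14.5 0 0 0 10' && python3 -m jog '0 22 -14.5 0 0 0 10;0 22 -14.5 0 0 0 10;0 22 -14.5 0 0 0 10;0 22 -14 0 0 0 10;0 22 -14 0 0 0 10' && python3 -m jog '0 22 -14 0 0 0 10;0 22 -14 0 0 0 10;0 18 -12 0 0 0 10;0 14 -9 0 0 0 10;0 8 -5 0 0 0 10' && python3 -m jog '0 0 0 0 0 0 10;0 0 0 0 0 0 10;0 0 0 0 0 0 10'; python3 - <<'E'
from h import *
print(delta([.463,.332,.175],down(-15.5)),tool()[0])
E
```

```text
t: 24.8
eef_pos: [0.5316, 0.1128, 0.225]
tool_rot: [0.7, 0.096, 0.701, -0.096]
contact_force: [-0.7, -0.5, -2.5]
gripper_width: 0.151
t: 25.3
eef_pos: [0.4919, 0.2379, 0.2251]
tool_rot: [0.7, 0.096, 0.701, -0.096]
contact_force: [1.2, 0.5, -2.9]
gripper_width: 0.148
t: 25.8
eef_pos: [0.462, 0.3338, 0.2251]
tool_rot: [0.7, 0.095, 0.701, -0.095]
contact_force: [-0.1, 1.0, -1.5]
gripper_width: 0.149
t: 26.1
eef_pos: [0.4648, 0.3297, 0.225]
tool_rot: [0.7, 0.097, 0.7, -0.097]
contact_force: [0.7, 0.0, -1.7]
gripper_width: 0.15
(array([50. ,  1.8, -2.4]), array([-0.04,  0.  ,  0.01])) [0.46478799 0.32967553 0.22500325]
```

```bash
python3 -m jog '6 2 -2 0 0 0 10;12 0 0 0 0 0 10;12 0 0 0 0 0 10;8 0 0 0 0 0 10;2 0 0 0 0 0 10' && python3 -m jog '0 0 0 0 0 0 10;0 0 0 0 0 0 10;0 0 0 0 0 0 10;0 0 0 0 0 0 10;0 0 0 0 0 0 10'; python3 - <<'E'
from h import *
p,r,o=tool();print(p,o['joint_vel'].round(3))
shot('top',16);pi,d,W=shot('side',16)
x,y,z=W[...,0],W[...,1],W[...,2]
m=(np.hypot(x-.463,y-.332)<.09)&(z>.09)&(z<.18);print('plate',W[m].mean(0),z[m].min())
m=(np.hypot(x-.441,y+.315)<.05)&(z>.11);print('bottle',W[m].mean(0),z[m].max())
E
```

```text
t: 26.6
eef_pos: [0.4623, 0.3325, 0.1834]
tool_rot: [0.7, 0.096, 0.701, -0.097]
contact_force: [-0.4, -0.2, -2.0]
gripper_width: 0.149
t: 27.1
eef_pos: [0.4631, 0.3334, 0.1855]
tool_rot: [0.701, 0.096, 0.7, -0.096]
contact_force: [-0.4, 0.6, -2.3]
gripper_width: 0.147
[0.4630797  0.33341011 0.18550733] [-0.     0.002  0.002  0.002  0.001 -0.     0.001]
plate [0.45998657 0.30255798 0.14699457] 0.11245963579455787
bottle [ 0.44087343 -0.31753462  0.12448518] 0.1295062193425529
```

View pics/side16.png

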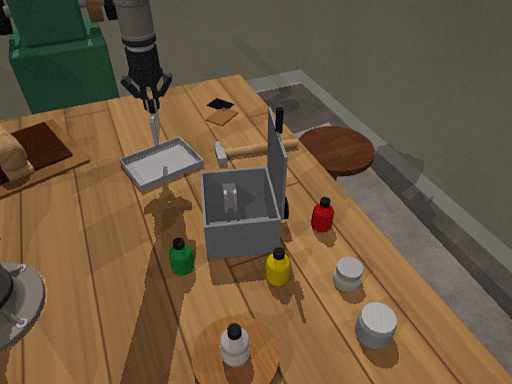

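View pics/top16.png

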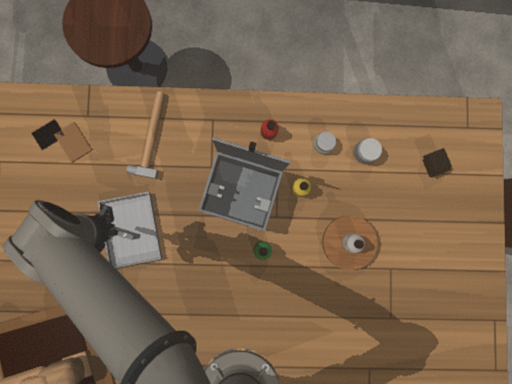

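All as required: the plate hangs above the pan (side (155,120)), the flap is upright (278,165), and the bottle is on the stand (235,345). The jar, tin and hammer have not moved. Hand in.

```bash
python3 -c "
from station import bot
print(bot.hand_in())"
```

```text
the job is handed in; nothing more can be done
None
```

I moved the bottle to the stand, opened the flap, drew the plate out and handed the job in at about 27 s, with the plate held over the pan. No verdict was reported.

**Last checks**
- **Bottle:** it stands upright and let go at about (0.441, -0.318), within about 5 mm of the stand's centre. I had felt it touch down (11 N upward) before opening the fingers.
- **Flap:** I left it at about 1.59 rad, worked out from where the fingers held the tab. It still stands upright in the last pictures.
- **Plate:** the arm is at rest at (0.463, 0.333), about 1 mm from the pan's centre. The plate is upright, with its lower edge at about 0.11 m. The gripper holds at an opening of about 13 mm, and the force reading shows about 2 N of weight.
- **Jar, tin and hammer:** they sit at the same pixels as in the first pictures.

**What disagreed**
- **Pose readings:** they lagged by several millimetres just after moves, so I let the arm settle before each grasp.
- **Flap height:** the two cameras put the flap's top face about 2–3 mm apart in height.
- **Plate position:** its centre over the pan comes from the arm's pose. A rough camera mean gave a point 31 mm off in y, taken from the visible side of the plate only, and I did not follow it up.

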